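# Unstack the sawn rock specimens into their fitted trays

### The job

The sawn rock specimens stand in one stack. Working from the top of the stack down, one after another, take each specimen to the wooden tray cut to its own outline and lay it flat, same face up, inside the rim on the tray's floor. Set them down gently without dropping them, and leave the mug and the camera where they are.

Things in the scene. Friction and masses are not known exactly. Their poses are not given: they have to be found in the camera images.
- billet: Small rectangular billet, top of the stack: 20 mm (own x) by 34 mm (own y), 45 g, grey-brown pebbly rock, 24 mm thick, flat. Origin: middle of its underside, z up. Grip it across x.
- half_disc: Half-moon (half a core slice), second from top: 31 mm deep (own x) and 62 mm wide (own y), 95 g; flat side at own x = -15.5 mm, arc bulging to +x up to +15.5 mm; grey-brown pebbly rock, 24 mm thick, flat. Origin: middle of its underside, z up (of the 31 x 62 mm outline). Grip it across x, on flat side and crown (flattened over some 26 mm). It fits its tray only with own x along the tray's x.
- disc: Round core slice, third from the top: 66 mm diameter, 210 g, grey-brown pebbly rock, 24 mm thick, flat. Origin: middle of its underside, z up.
- slab: Long rectangular slab, bottom of the stack, on the table: 68 mm (own x) by 130 mm (own y), 550 g, grey-brown pebbly rock, 24 mm thick, flat. Origin: middle of its underside, z up. Grip it across x. The others lie on it, undersides at z = 24, 48, 72 mm, centred within 3 mm, each turned up to 0.25 rad on the one below. Slab and trays: yaw within 0.4. Masses vary by 25 percent.
- billet_tray: Small rectangular tray for the billet: 44 mm (own x) by 58 mm (own y) outside, 32 by 46 mm inside. Brown wood, fixed to the table. Floor 6 mm thick, rim 13 mm high, 6 mm play all round. Origin: under its middle, on the table; the seated specimen's origin is 6 mm straight above it and its x along the tray's x (either way round).
- half_tray: Half-moon tray for the half-moon: 55 mm deep (own x; flat side at -27.5 mm, crown at +27.5 mm), 86 mm wide (own y) outside, 43 by 74 mm inside. Brown wood, fixed to the table. Floor 6 mm thick, rim 13 mm high, 6 mm play all round. Origin: under its middle, on the table; the seated specimen's origin is 6 mm straight above it and its x along the tray's x (flat side to flat side).
- disc_tray: Round tray for the core slice: 90 mm diameter outside, 78 mm inside. Brown wood, fixed to the table. Floor 6 mm thick, rim 13 mm high, 6 mm play all round. Origin: under its middle, on the table; the seated specimen's origin is 6 mm straight above it.
- slab_tray: Long rectangular tray for the slab: 92 mm (own x) by 154 mm (own y) outside, 80 by 142 mm inside. Brown wood, fixed to the table. Floor 6 mm thick, rim 13 mm high, 6 mm play all round. Origin: under its middle, on the table; the seated specimen's origin is 6 mm straight above it and its x along the tray's x (either way round).
- mug: Bystander: blue enamel-style mug, 76 mm across, 80 mm high, with a handle at own +y, standing loose among the trays. Origin: middle of its underside. Not to be moved.
- camera: Bystander: black compact camera, 34 mm (own x) by 105 mm (own y), 71 mm high, its lens sticking out 31 mm more to own -x, standing loose among the trays. Origin: middle of its body's underside. Not to be moved. (A loose steel eye bolt, 52 mm high, 40 mm across its ring, also stands among the trays.)
There are look-alikes about, which are no part of the job. What is shaped like the slab but pink is not meant.

How it is judged:
By the outcome, as a careful person would: the job done as asked, in the order asked, and still so for the second after the job is handed in, with the robot touching nothing.
It also fails if it takes over 122 s, if anything falls off the work surface, if the arm or the gripper's body presses on something with over 40 N, if the wrist force passes 120 N, or if a joint passes its speed limit or range.

### The arm

A 7-joint arm with a two-finger parallel gripper is mounted at the origin on the work surface. World frame = base frame: x ahead of the robot, y to its left, z up, the work surface at z = 0. Lengths are in m, angles in rad, forces in N, time in s.
With the tool pointing down it reaches from about 0.35 to 0.9 m from the base axis. Payload 8.1 kg.
Tool frame: the origin (TCP) lies midway between the tips of the shut fingers; the grasp point (between the pads) lies 19 mm behind it; z points along the fingers, y is the line along which they close (so a half turn about z gives the same grasp; the last joint's range is limited). The gripper opens to 85 mm and grips with 20 to 120 N. Pads are 22 mm wide; open, the fingers measure 114 mm over their backs; the gripper's body (76 mm by 85 mm) begins 54 mm behind the grasp point. The pads swing forward as they close: fully open they stand 13 mm farther back than shut.
Start: joints at [-1.452, 0.434, 0.025, 1.573, -0.012, 1.134, -0.075], TCP at [0.138, 0.61, 0.231] pointing down, gripper open.
Joint ranges: [-2.62, 2.62], [-0.44, 2.09], [-1.27, 1.32], [0.08, 2.57], [-1.32, 4.46], [0.12, 2], [-2.74, 2.74]. Speed limits (rad/s): [2.22, 2.22, 3.01, 3.01, 3.14, 3.14, 3.14].

### API

Orientations are given as a unit quaternion [w, x, y, z].
In Python, from workcell import r, cams, workorder gives the robot as it stands.
- The arm moves only by the shell command python3 -m crank 'ROWS' [OPENING]. ROWS is text: rows parted by semicolons, each of 4 numbers parted by spaces: the shift along the world's x, y, z as a fraction of full scale, then the turn about the world's z as a fraction of full scale. A call has 1 to 12 rows; each row is the pose to reach, as a shift and turn from the pose commanded when the call began; what a row does not reach only later rows make up. Full scale, the value 1, is 15 cm for a shift and 0.5 rad for a turn. A row lasts 1/8 s, in which the tool goes at most 62.5 mm and 10.7 degrees, less where a joint would pass 70% of its speed; a pose out of reach is approached as far as the arm can. A call with a number of a shift or a turn outside -1 to 1 is refused whole. A call with a gripper value outside its range is refused whole. OPENING is the opening, from 0 (shut) to 1 (fully open), set as the call begins (- or left out, the last holds). The fingers move at their own pace and stop on an object; the grip force is fixed at half the most. Time passes only in rows, so rows that repeat a pose let the fingers close. It gives the time, the measured TCP pose, the force, the opening and the grip force at its end, in the units of the state.
- r.read_state(): the state, without advancing time (a new reading comes with each control period).
- cams.camera(name): name is "side" or "top"; returns the picture (400x640x3 uint8, red, green, blue); there is no depth.
- cams.get_calibration(name): a dict with "camera_matrix" (3x3 intrinsics, pixels), "pose" (4x4, takes a point from camera to world coordinates). Camera axes: x right, y down, z forward; pixel columns grow to the right and rows downward; lengths in m; the calibration is good to about 2 mm. A picture is of the moment at which its call begins. get_calibration takes no time and is no camera call.
- workorder.close_job(): hands the job in; it is judged then, once.
Trained networks look in the newest picture that a camera, given by its name, has taken for a name from the list of things; names that differ only in an ending like _2 or _b are one class to them, and where a whole thing is asked for, a point or a joint stands for the part that bears it (a point fixed in the world has none). Each returns a list of dicts, best first, with "confidence" (0 to 1); they miss things now and then, are a little off and sometimes report something else, mostly with a low value. They report only what shows in the picture. A call takes as long as a camera call. They do not tell look-alikes from the thing itself.
- cams.find_in(camera, label): "bbox" ([left, top, right, bottom] in pixels, round what is visible of it).
The state is a dict: "time_s": time; "joint_pos": joint angles; "qd": joint speeds; "effort": joint torques, N m; "eef_pos": TCP position; "tcp_rot": TCP orientation; "ft_force": force on the tool from outside, world axes, zero at the start; "moment": the same for the moment, N m; "width": finger opening in m; "grip_force": force on a finger pad.
Only numpy, scipy, OpenCV 4.12 (cv2) and the standard library are available. Lean on these libraries where they do the work, as an engineer would, in place of code of your own. Each camera call takes 0.05 s, during which the arm holds its last target. There are 200 camera calls.

## Working session

There is one attempt and no reset: what is moved stays moved. The work goes in short steps, Python scripts to look and compute and a shell command to move; the robot and the scene stay as the last step left them, time stands still between calls to the robot, and variables do not carry over. Pictures are saved under pics/ and viewed, at most 14 in all, crops included, and the job is handed in when it is done.

```bash
ls; mkdir -p pics
python3 - <<'E'
from workcell import r,cams,workorder
import cv2,numpy as np
np.set_printoptions(precision=4,suppress=True)
for c in("top","side"):
    im=cams.camera(c); cv2.imwrite(f"pics/{c}0.png",im[:,:,::-1]); k=cams.get_calibration(c); print(c,k["camera_matrix"],k["pose"])
    for l in "billet half_disc disc slab billet_tray half_tray disc_tray slab_tray mug camera".split():
        print(c,l,[(np.round(d["bbox"]).astype(int).tolist(),round(d["confidence"],2)) for d in cams.find_in(c,l)[:4]])
s=r.read_state();print(s)
E
```

```text
pics
top [[431.8529   0.     313.6978]
 [  0.     431.8529 195.091 ]
 [  0.       0.       1.    ]] [[ 0.0229 -0.9796  0.1998  0.1215]
 [-0.9997 -0.0213  0.0103 -0.0214]
 [-0.0058 -0.2    -0.9798  1.4131]
 [ 0.      0.      0.      1.    ]]
top billet [([287, 168, 319, 197], 0.67)]
top half_disc [([170, 164, 191, 172], 0.45)]
top disc [([177, 155, 192, 170], 0.48)]
top slab [([184, 236, 222, 283], 0.93), ([168, 189, 199, 233], 0.69), ([164, 153, 208, 176], 0.6)]
top billet_tray []
top half_tray [([226, 177, 251, 196], 0.88), ([175, 156, 194, 170], 0.24)]
top disc_tray [([230, 115, 252, 147], 0.97)]
top slab_tray [([362, 167, 413, 204], 0.86)]
top mug []
top camera [([300, 119, 332, 150], 0.92)]
side [[396.0661   0.     318.8303]
 [  0.     396.0661 197.3018]
 [  0.       0.       1.    ]] [[-0.9991 -0.0084  0.0419  0.3545]
 [-0.0366  0.6736 -0.7382  0.8172]
 [-0.022  -0.7391 -0.6733  0.8284]
 [ 0.      0.      0.      1.    ]]
side billet [([250, 324, 267, 346], 0.56)]
side half_disc [([253, 330, 273, 360], 0.58), ([248, 324, 268, 347], 0.5)]
side disc [([245, 344, 279, 370], 0.83)]

[... 213 characters left out ...]
05, 270, 239, 302], 0.56)]
side slab_tray [([292, 143, 325, 179], 0.68), ([203, 269, 241, 307], 0.5)]
side mug [([291, 193, 314, 232], 0.59)]
side camera [([224, 190, 262, 225], 0.81)]
{'time_s': 1.1, 'joint_pos': array([-1.4516,  0.4345,  0.025 ,  1.5732, -0.0116,  1.134 , -0.0751]), 'qd': array([ 0.0005, -0.001 , -0.0018, -0.    , -0.0009, -0.001 ,  0.0002]), 'effort': array([ -0.0008, -67.029 ,   1.0239, -31.6565,   0.0156,   0.0027,
         0.    ]), 'eef_pos': array([0.1375, 0.6097, 0.2313]), 'tcp_rot': array([-0.    ,  0.1107,  0.9939, -0.    ]), 'ft_force': array([ 0.1012, -0.1809, -0.7749]), 'moment': array([-0.0015,  0.0385,  0.0132]), 'grip_force': 0.0, 'width': 0.085406637103668}
```

View both.

View pics/top0.png

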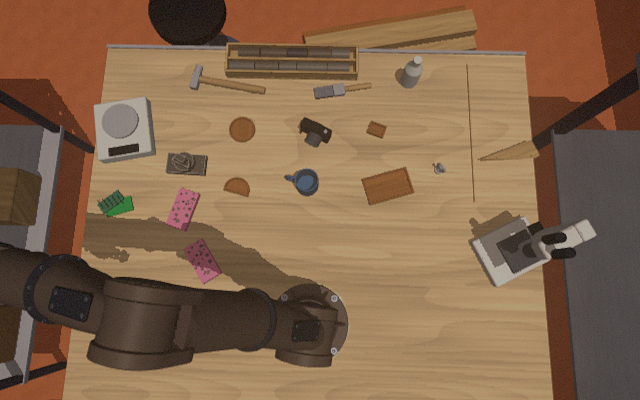

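View pics/side0.png

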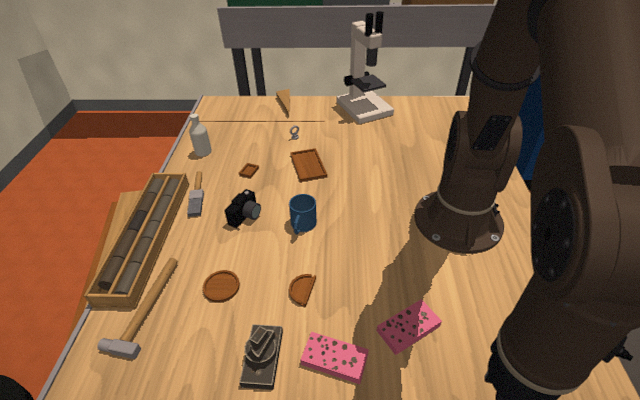

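Run:
```python
import cv2,numpy as np
t=cv2.imread("pics/top0.png");s=cv2.imread("pics/side0.png")
f=lambda im,x,y,w,h,W:cv2.resize(im[y:y+h,x:x+w],(W,int(h*W/w)),interpolation=cv2.INTER_CUBIC)
a=f(t,160,145,54,40,400);b=f(s,232,318,60,80,400)
c=np.zeros((540,800,3),np.uint8);c[:a.shape[0],:400]=a;c[:533,400:]=b[:533]
# tray crops lower left
c[300:410,:200]=f(t,222,170,40,22,200);c[300:480,200:400]=f(t,222,110,40,36,200)
c[415:535,:200]=f(t,355,160,65,39,200)
cv2.imwrite("pics/crop.png",c)
for n,im,P in(("t",t,[(242,130),(237,187),(376,129),(388,186),(230,160),(195,164),(173,164),(188,164),(183,158)]),("s",s,[(220,285),(302,290),(249,171),(309,165),(260,260),(258,383),(260,337)])):
  for p in P:print(n,p,im[p[1],p[0]],cv2.cvtColor(im[p[1]:p[1]+1,p[0]:p[0]+1],cv2.COLOR_BGR2HSV)[0,0])
```

```text
t (242, 130) [ 52  88 132] [ 14 155 132]
t (237, 187) [ 53  89 138] [ 13 157 138]
t (376, 129) [ 56  93 134] [ 14 148 134]
t (388, 186) [ 52  88 132] [ 14 155 132]
t (230, 160) [102 141 170] [ 17 102 170]
t (195, 164) [58 66 81] [10 72 81]
t (173, 164) [66 81 92] [17 72 92]
t (188, 164) [ 97 114 129] [ 16  63 129]
t (183, 158) [63 75 90] [13 76 90]
s (220, 285) [ 42  87 145] [ 13 181 145]
s (302, 290) [ 40  91 151] [ 14 187 151]
s (249, 171) [ 38  80 136] [ 13 184 136]
s (309, 165) [ 33  83 136] [ 15 193 136]
s (260, 260) [111 164 215] [ 15 123 215]
s (258, 383) [103 126 142] [ 18  70 142]
s (260, 337) [60 72 82] [16 68 82]
```

View pics/crop.png

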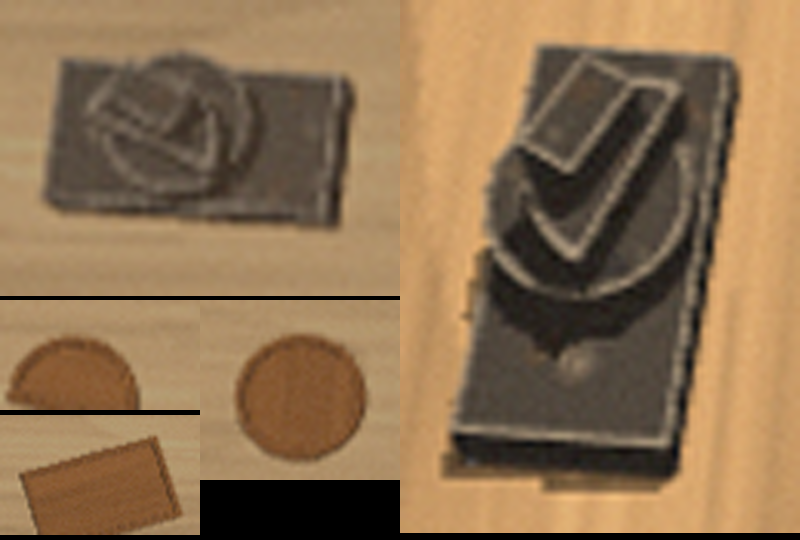

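```bash
cat > h.py <<'E'
from workcell import r,cams,workorder
import cv2,numpy as np
from scipy.optimize import minimize
np.set_printoptions(precision=4,suppress=True)
K={c:cams.get_calibration(c) for c in("top","side")}
def proj(c,P):
    k=K[c];T=k["pose"];q=(np.asarray(P)-T[:3,3])@T[:3,:3];q=q[:,:2]/q[:,2:]
    M=k["camera_matrix"];return q@M[:2,:2].T+M[:2,2]
def onplane(c,uv,z):
    k=K[c];T=k["pose"];M=k["camera_matrix"]
    d=T[:3,:3]@np.array([(uv[0]-M[0,2])/M[0,0],(uv[1]-M[1,2])/M[1,1],1]);o=T[:3,3]
    return o+d*(z-o[2])/d[2]
def rect(a,b):
    t=np.array([[-a,-b],[a,-b],[a,b],[-a,b]])/2;return t
def circ(R):
    t=np.linspace(0,2*np.pi,48,endpoint=False);return R*np.c_[np.cos(t),np.sin(t)]
def half(R,D):
    t=np.linspace(-np.pi/2,np.pi/2,25);return np.c_[np.cos(t)*R-D/2,np.sin(t)*R][...]
def halftray():
    p=half(43,55);x=p[:,0]+27.5-12-0;  # arc centre 12 mm in from the flat side
    t=np.linspace(-np.pi/2,np.pi/2,25);a=np.c_[43*np.cos(t)-15.5,43*np.sin(t)]
    return np.r_[[[-27.5,-43]],a,[[-27.5,43]]]
S={"billet":rect(20,34),"half_disc":half(31,31),"disc":circ(33),"slab":rect(68,130)}
T={"billet_tray":rect(44,58),"half_tray":halftray(),"disc_tray":circ(45),"slab_tray":rect(92,154)}
def place(poly,x,y,z,yaw):
    c,s=np.cos(yaw),np.sin(yaw);p=poly/1000@np.array([[c,s],[-s,c]])
    return np.c_[p+[x,y],np.full(len(p),z)]
def dense(P,n=12):
    Q=np.roll(P,-1,0);return np.concatenate([P+(Q-P)*i/n for i in range(n)])
def ridge(im,up=1):
    g=cv2.cvtColor(im,cv2.COLOR_RGB2GRAY).astype(np.float32)
    g=cv2.GaussianBlur(g,(0,0),.7)-cv2.GaussianBlur(g,(0,0),2.5);return g
def samp(g,uv): return cv2.remap(g,uv[:,:1].astype(np.float32),uv[:,1:].astype(np.float32),cv2.INTER_LINEAR).ravel()
def treemask(im,box):
    h=cv2.cvtColor(im,cv2.COLOR_RGB2HSV);m=((h[...,2]<160)&(h[...,1]>125)&(h[...,0]<22)).astype(np.float32)
    z=np.zeros_like(m);l,t,rr,b=box;z[t:b,l:rr]=m[t:b,l:rr];return z
def sil(c,poly,p,h):
    P=np.r_[place(poly,p[0],p[1],0,p[2]),place(poly,p[0],p[1],h,p[2])]
    hu=cv2.convexHull(proj(c,P).astype(np.float32))[:,0];o=np.floor(hu.min(0))-3
    im=np.zeros((100*8,100*8),np.uint8);cv2.fillPoly(im,[np.round(((hu-o)*8+3.5)*16).astype(int)],255,shift=4)
    return cv2.resize(im,(100,100),interpolation=cv2.INTER_AREA)/255.,o.astype(int)
E
cat > fit.py <<'E'
from h import *
I={c:cv2.imread(f"pics/{c}0.png")[:,:,::-1].copy() for c in("top","side")}
B={"billet_tray":((362,115,391,143),(236,158,263,184)),"half_tray":((218,170,256,203),(284,270,323,309)),"disc_tray":((222,110,260,150),(196,263,245,308)),"slab_tray":((355,160,420,210),(284,142,334,187))}
for n,b in B.items():
    M={c:treemask(I[c],bb) for c,bb in zip(("top","side"),b)}
    cen={}
    for c in M:
        v,u=np.nonzero(M[c]);cen[c]=(u.mean(),v.mean())
    a=[onplane(c,cen[c],.008)[:2] for c in M];x0=np.mean(a,0)
    def cost(p,cs=("top","side")):
        e=0
        for c in cs:
            s,o=sil(c,T[n],p,.013);m=M[c][o[1]:o[1]+100,o[0]:o[0]+100]
            if m.shape!=s.shape:return 9
            e+=np.abs(s-m).sum()/M[c].sum()
        return e
    best=None
    for y0 in ([0] if n=="disc_tray" else (-.3,0,.3)) if n!="half_tray" else (-.3,0,.3,2.84,3.14,3.44,1.5,-1.5):
        q=minimize(cost,[*x0,y0],method="Nelder-Mead",options=dict(initial_simplex=np.array([[*x0,y0],[x0[0]+.006,x0[1],y0],[x0[0],x0[1]+.006,y0],[*x0,y0+.2]]),xatol=1e-4,fatol=1e-4))
        if best is None or q.fun<best.fun:best=q
    print(n,best.x,best.fun,"cen",a, [minimize(cost,best.x,args=((c,),),method="Nelder-Mead").x for c in M] )
E
python3 fit.py
cat > stk.py <<'E'
from h import *
I={c:cv2.imread(f"pics/{c}0.png")[:,:,::-1].copy() for c in("top","side")}
G={c:ridge(I[c]) for c in I}
sc=lambda X,Y:((X+.5)/6.667-.5+232,(Y+.5)/6.667-.5+318)
C={"slab":([(140,47),(338,62),(270,442),(55,430)],.024),"disc":([(85,190),(292,190),(190,95),(190,297)],.048),"half_disc":([(280,85),(175,262)],.072),"billet":([(190,55),(235,80),(172,170),(120,140)],.096)}
for n,(c,z) in C.items():
    W=np.array([onplane("side",sc(*q),z)[:2] for q in c]);x0=W.mean(0);print(n,W.tolist())
    if n=="half_disc":
        d=W[1]-W[0]; yaw=np.arctan2(d[1],d[0])-np.pi/2; print("flat yaw",yaw, np.linalg.norm(d));
        x0=x0+.0155*np.array([np.cos(yaw),np.sin(yaw)]);y0s=[yaw]
    elif n=="disc":y0s=[0]
    elif n=="slab": y0s=[np.arctan2(*(W[3]-W[0])[::-1])-np.pi/2]
    else: y0s=[np.arctan2(*(W[3]-W[0])[::-1])-np.pi/2]
    def cost(p,cs=("top","side")):
        P=dense(place(S[n],p[0],p[1],p[2],0 if n=="disc" else p[3]));return -sum(np.clip(samp(G[c],proj(c,P)),-5,20).mean() for c in cs)
    best=None
    for y0 in y0s:
      for dx in(-.004,0,.004):
       for dy in (-.004,0,.004):
        for dw in(-.08,.08):
          i=np.array([x0[0]+dx,x0[1]+dy,z,y0+dw]);q=minimize(cost,i,method="Nelder-Mead",options=dict(initial_simplex=i+np.r_[[[0]*4],np.diag([.003,.003,.004,-dw])]))
          if best is None or q.fun<best.fun:best=q
    q=minimize(lambda p:cost([p[0],p[1],z,p[2]]),best.x[[0,1,3]],method="Nelder-Mead")
    print(n,"free z",best.x,best.fun,"| fixed z",q.x,q.fun,"init",x0,y0s)
E
python3 stk.py
```

```text
billet_tray [ 0.6453 -0.2157 -0.3575] 0.1857016844678251 cen [array([ 0.6434, -0.2158]), array([ 0.6461, -0.2126])] [array([ 0.644 , -0.2157, -0.3611]), array([ 0.6467, -0.2151, -0.363 ])]
half_tray [ 0.4383  0.2488 -0.2469] 0.17911491624100623 cen [array([0.4331, 0.2498]), array([0.4365, 0.2522])] [array([ 0.4371,  0.2484, -0.2554]), array([ 0.4403,  0.2495, -0.2551])]
disc_tray [0.6365 0.2465 0.2078] 0.1315037041083189 cen [array([0.6344, 0.2459]), array([0.6373, 0.2491])] [array([0.6351, 0.2459, 0.2132]), array([0.6377, 0.2464, 0.2054])]
slab_tray [ 0.4479 -0.2509  0.2955] 0.10616919222049875 cen [array([ 0.446 , -0.2517]), array([ 0.4479, -0.2426])] [array([ 0.4464, -0.2515,  0.2984]), array([ 0.4496, -0.2495,  0.3011])]
slab [[0.5374109618221975, 0.3601143407520188], [0.47019944807565234, 0.3639958876451542], [0.4775447683593699, 0.4883301601856204], [0.5427495117464518, 0.48659423197870766]]
slab free z [ 0.5098  0.4252  0.0309 -0.0391] -18.841968536376953 | fixed z [ 0.4937  0.4238 -0.0412] -12.13182544708252 init [0.507  0.4248] [np.float64(-0.04218364609671843)]
disc [[0.541
[... 290 characters left out ...]
t [0.5086 0.4226] [0]
half_disc [[0.4805917869888585, 0.3992939760935438], [0.5048634730149716, 0.45674151938546276]]
flat yaw -0.3997526828065878 0.06236453297209174
half_disc free z [ 0.5139  0.405   0.0771 -0.6765] -18.77638053894043 | fixed z [ 0.5151  0.4027 -0.6785] -16.540903091430664 init [0.507 0.422] [np.float64(-0.3997526828065878)]
billet [[0.5053046984371097, 0.4033313696614682], [0.4904345308526685, 0.4112520961669182], [0.5051865558243208, 0.4404130874475817], [0.5221301445467394, 0.43140608412374776]]
billet free z [ 0.5059  0.4224  0.1002 -0.5969] -11.102821350097656 | fixed z [ 0.5201  0.409  -0.5973] -11.345372200012207 init [0.5058 0.4216] [np.float64(-0.539911704222712)]
```

```bash
sed -i 's/^def proj/K["top"]["pose"][0,3]+=.00135;K["side"]["pose"][0,3]-=.00135\ndef proj/' h.py
sed -i 's/for dx in(-.004,0,.004)/for dx in(-.002,.002)/;s/for dy in (-.004,0,.004)/for dy in (-.002,.002)/;s/y0+dw\])/y0+dw\/2])/;s/return -sum(/return ((p[2]-z)**2*1e5+((p[0]-x0[0])**2+(p[1]-x0[1])**2)*1e5)-sum(/' stk.py
cat >> stk.py <<'E'
    for c in I:
        cv2.polylines(D[c],[np.round(((proj(c,place(S[n],*best.x))-O[c]+.5)*F[c]-.5)*16).astype(int)],True,(0,0,255),1,shift=4) if n!="disc" or 1 else 0
c=np.zeros((560,800,3),np.uint8);c[:D["top"].shape[0],:400]=D["top"];c[:,400:]=D["side"][:560];cv2.imwrite("pics/ov.png",c)
E
sed -i 's/^G=/O={"top":np.array([160,145]),"side":np.array([232,312])};F={"top":400\/54,"side":400\/60}\nD={c:cv2.resize(I[c][O[c][1]:O[c][1]+h,O[c][0]:O[c][0]+w,::-1],(400,int(h*F[c])),interpolation=cv2.INTER_CUBIC) for c,w,h in(("top",54,40),("side",60,86))}\nG=/' stk.py
python3 stk.py | grep free; python3 fit.py | cut -c1-60
```

```text
slab free z [ 0.5089  0.4242  0.028  -0.0376] -15.033414356362549 | fixed z [ 0.5098  0.4226 -0.0393] -11.679828695604188 init [0.5056 0.4248] [np.float64(-0.04218364609671932)]
disc free z [ 0.509   0.4232  0.0505 -0.1092] -15.313213013779926 | fixed z [ 0.5094  0.4225 -0.1112] -14.34492047379974 init [0.5073 0.4226] [0]
half_disc free z [ 0.5026  0.4223  0.0723 -0.4974] -9.640342358656902 | fixed z [ 0.5026  0.4222 -0.5035] -9.606163313098552 init [0.5057 0.422 ] [np.float64(-0.39975268280658605)]
billet free z [ 0.5053  0.4216  0.0979 -0.579 ] -9.2043848632719 | fixed z [ 0.5055  0.4208 -0.5836] -8.453492979114793 init [0.5044 0.4216] [np.float64(-0.5399117042227088)]
billet_tray [ 0.6452 -0.2155 -0.3509] 0.15534555502417768 ce
half_tray [ 0.4385  0.2489 -0.255 ] 0.13070473554127532 cen 
disc_tray [0.6366 0.246  0.0654] 0.11701892957702036 cen [ar
slab_tray [ 0.4484 -0.2509  0.2963] 0.08412276445398985 cen
```

View pics/ov.png

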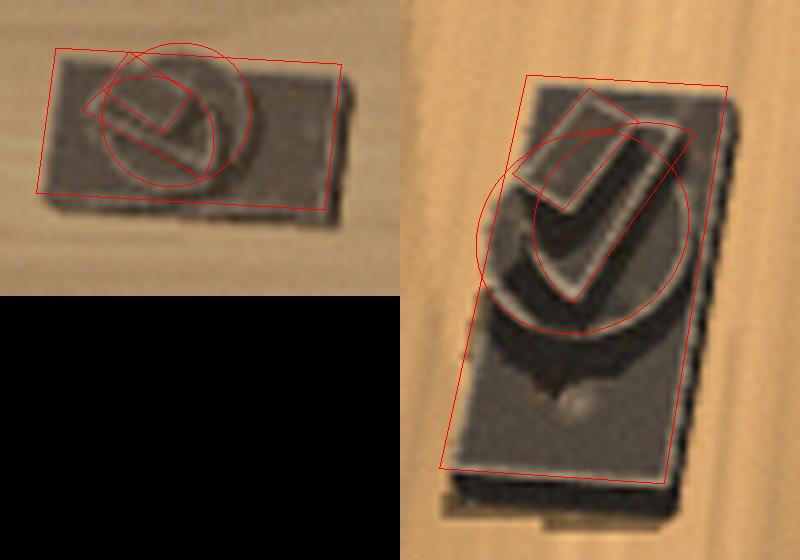

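```bash
python3 - <<'E'
s=open('h.py').read()
s=s.replace("    g=cv2.GaussianBlur(g,(0,0),.7)-cv","    h=cv2.cvtColor(im,cv2.COLOR_RGB2HSV);w=cv2.dilate(cv2.medianBlur((h[...,1]>90).astype(np.uint8)*(h[...,2]>135),3),np.ones((1,1)))>0;g[w]=75;g=np.minimum(g,130)\n    g=cv2.GaussianBlur(g,(0,0),.7)-cv")
open('h.py','w').write(s)
t=open('stk.py').read()
t=t.replace("(-.002,.002)","(-.004,0,.004)").replace(',x0[0],',',x0[0],')
t=t.replace('G={c','G={c',1)+'''
'''
t=t.replace('c=np.zeros((560','D["top"]=np.vstack([D["top"],cv2.resize(np.clip(G["top"][145:185,160:214]*6+100,0,255),(400,264)).astype(np.uint8)[...,None].repeat(3,2)])\nc=np.zeros((560')
open('stk.py','w').write(t)
E
python3 stk.py | grep free
```

```text
slab free z [ 0.5083  0.4233  0.0247 -0.0481] -12.132221060397915 | fixed z [ 0.5081  0.423  -0.0492] -11.820748341574976 init [0.5056 0.4248] [np.float64(-0.04218364609671932)]
disc free z [0.5077 0.4236 0.0499 0.0118] -11.720802066143053 | fixed z [0.508  0.4228 0.0119] -11.14934270332166 init [0.5073 0.4226] [0]
half_disc free z [ 0.5041  0.4225  0.0734 -0.4445] -13.05987004388725 | fixed z [ 0.5041  0.4221 -0.4424] -12.457745142245546 init [0.5057 0.422 ] [np.float64(-0.39975268280658605)]
billet free z [ 0.5049  0.4219  0.0975 -0.5165] -18.463859743383594 | fixed z [ 0.5053  0.4212 -0.5083] -17.825505333003395 init [0.5044 0.4216] [np.float64(-0.5399117042227088)]
```

View pics/ov.png

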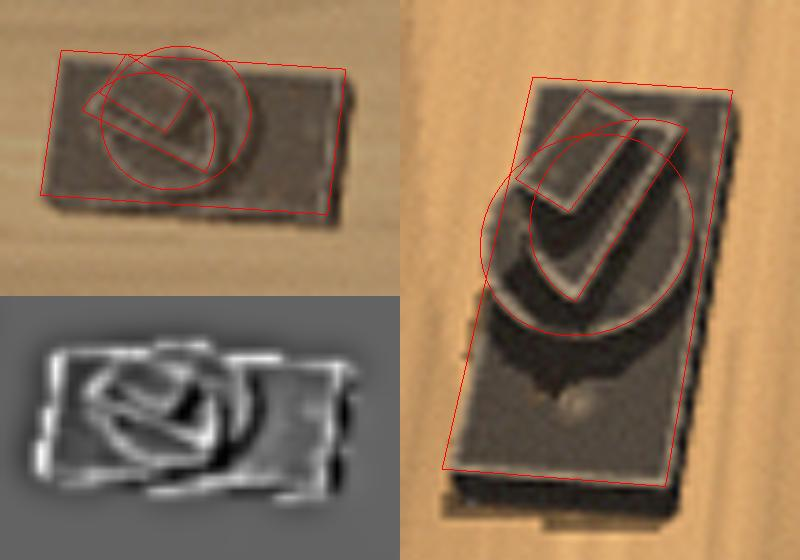

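Candidates for the stack are the grey stack at top (187,164), pink slab A at (183,209) and pink slab B at (203,261). I choose the grey-brown stack; the crop confirms billet, half-moon, disc and slab, and fitted heights of about 25/50/73/97 mm match the text. Trays at top view are disc (242,130), half-moon (237,187), billet (376,129) and slab (388,186). The mug is at (306,182) and the camera at (315,131).

```bash
cat > go.py <<'E'
import sys,numpy as np
from workcell import r
s=r.read_state();p=s["eef_pos"];w,x,y,z=s["tcp_rot"]
yy=np.arctan2(1-2*(x*x+z*z),2*(x*y-w*z))
print("t",round(s["time_s"],2),"p",np.round(p,4),"yaw",round(yy,4),"F",np.round(s["ft_force"],1),"w",round(s["width"],4),"g",round(s["grip_force"],1))
if len(sys.argv)>1:
    t=[float(a) for a in sys.argv[1:]];d=(t[3]-yy+np.pi/2)%np.pi-np.pi/2
    print("units",np.round((np.array(t[:3])-p)/.15,3),round(d/.5,3),"(or ",round((d-np.sign(d)*np.pi)/.5,3),")")
E
python3 go.py .505 .4215 .2 -.51
python3 -m crank '0.61 -0.31 0 -0.93;0.61 -0.31 0 -0.93;0.61 -0.31 0 -0.93;0.61 -0.31 0 -0.93' 1
python3 go.py .505 .4215 .2 -.51
```

```text
t 1.1 p [0.1375 0.6097 0.2313] yaw 1.3489 F [ 0.1 -0.2 -0.8] w 0.0854 g 0.0
units [ 2.45  -1.255 -0.209] 2.565 (or  -3.718 )
time_s: 1.6
eef_pos: [0.2292, 0.5632, 0.2314]
tcp_rot: [-0.0, 0.337, 0.942, 0.0]
ft_force: [-1.3, 0.3, -0.0]
width: 0.085
grip_force: 0.0
t 1.6 p [0.2292 0.5632 0.2314] yaw 0.8841 F [-1.3  0.3 -0. ] w 0.085 g 0.0
units [ 1.839 -0.944 -0.209] -2.788 (or  3.495 )
```

```bash
python3 -m crank '0.61 -0.31 0 -0.93;0.61 -0.31 0 -0.93;0.61 -0.31 0 -0.93;0.61 -0.31 0 -0.93' >/dev/null
python3 -m crank '0.61 -0.31 0 -0.93;0.61 -0.31 0 -0.93;0.61 -0.31 0 -0.93;0.61 -0.31 0 -0.93' >/dev/null
python3 -m crank '0.61 -0.32 -0.2 -0.93;0.61 -0.32 -0.2 -0.93;0.61 -0.32 -0.2 -0.93;0.61 -0.32 -0.2 -0.93;0.61 -0.32 -0.2 -0.93' >/dev/null
python3 go.py .505 .4215 .082 -.51
python3 - <<'E'
from h import *
for c in("top","side"):cv2.imwrite(f"pics/{c}1.png",cams.camera(c)[:,:,::-1])
p=r.read_state()["eef_pos"];print(p,[proj(c,[p])[0] for c in("top","side")])
t=cv2.imread("pics/top1.png");s=cv2.imread("pics/side1.png")
f=lambda im,x,y:cv2.resize(im[y:y+100,x:x+80],(400,500),interpolation=cv2.INTER_CUBIC)
cv2.imwrite("pics/c1.png",np.hstack([f(t,150,115),f(s,220,270)]))
E
```

```text
t 3.23 p [0.5022 0.4237 0.2013] yaw -0.5044 F [ 1.2  0.2 -0.5] w 0.0855 g 0.0
units [ 0.019 -0.015 -0.796] -0.011 (or  6.272 )
[0.5026 0.4232 0.2015] [array([167.6415, 147.6669]), array([252.1323, 305.5914])]
```

View pics/c1.png

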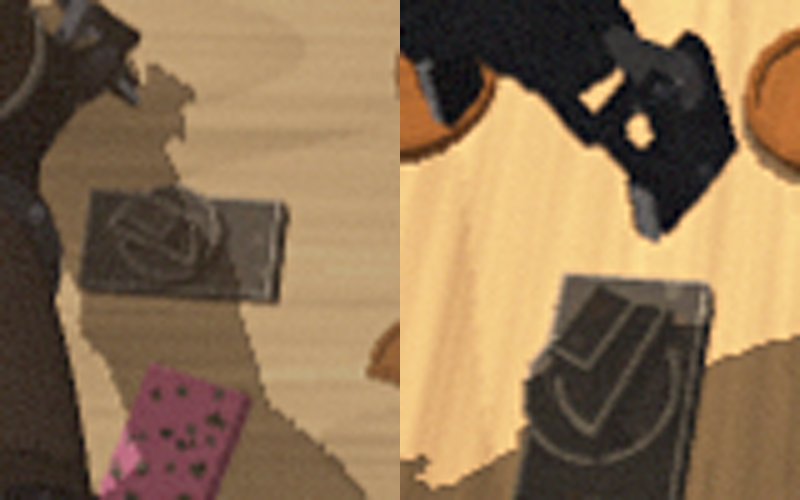

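The picture shows the open gripper above the stack; its fingertip midpoint at side (250,306) matches the predicted TCP at (252,306). I descend on the billet.

```bash
python3 -m crank '0.015 -0.012 -0.3 -0.01;0.015 -0.012 -0.6 -0.01;0.015 -0.012 -0.79 -0.01;0.015 -0.012 -0.79 -0.01;0.015 -0.012 -0.79 -0.01' >/dev/null; python3 go.py .505 .4215 .082 -.51
```

```text
t 3.95 p [0.5063 0.4211 0.0843] yaw -0.515 F [-0.5 -0.2 -0.2] w 0.0853 g 0.0
units [-0.009  0.003 -0.015] 0.01 (or  -6.273 )
```

```bash
python3 -m crank '0 0 0 0;0 0 0 0;0 0 0 0;0 0 0 0;0 0 0 0;0 0 0 0' 0.3 >/dev/null; python3 go.py; python3 -m crank '0 0 0 0;0 0 0 0;0 0 0 0;0 0 0 0' 0 >/dev/null; python3 go.py
```

```text
t 4.7 p [0.5058 0.4204 0.0828] yaw -0.5161 F [-0.6  0.8  0.2] w 0.0253 g 0.0
t 5.2 p [0.506  0.4205 0.083 ] yaw -0.5162 F [0.5 0.1 3.9] w 0.0184 g 59.6
```

```bash
python3 -m crank '0 0 0.2 0;0 0 0.5 0;0 0 0.8 0;0 0 0.8 0' >/dev/null; python3 go.py .645 -.2155 .2 -.351; 
python3 -m crank '0.1 -0.4 0 0;0.2 -0.75 0 0;0.23 -1 0 0.08;0.23 -1 0 0.08' >/dev/null
python3 -m crank '0.1 -0.4 0 0;0.2 -0.75 0 0;0.23 -1 0 0.08;0.23 -1 0 0.08' >/dev/null
python3 -m crank '0.1 -0.4 0 0;0.2 -0.75 0 0;0.23 -1 0 0.08;0.23 -1 0 0.08' >/dev/null
python3 -m crank '0.1 -0.4 0 0;0.2 -0.75 0 0;0.23 -1 0 0.08;0.23 -1 0 0.08' >/dev/null; python3 go.py .6452 -.2155 .03 -.351
```

```text
t 5.7 p [0.5075 0.4213 0.2064] yaw -0.5163 F [-0.5 -0.2 -1.1] w 0.0185 g 59.1
units [ 0.917 -4.245 -0.043] 0.331 (or  -5.953 )
t 7.7 p [ 0.6437 -0.1813  0.2019] yaw -0.359 F [ 0.  -0.6 -0.5] w 0.0183 g 59.1
units [ 0.01  -0.228 -1.146] 0.016 (or  -6.267 )
```

```bash
python3 -m crank '0.005 -0.23 -0.2 0.016;0.005 -0.23 -0.5 0.016;0.005 -0.23 -0.8 0.016;0.005 -0.23 -0.98 0.016;0.005 -0.23 -1 0.016;0.005 -0.23 -1 0.016;0.005 -0.23 -1 0.016' >/dev/null; python3 go.py .6452 -.2155 .018 -.351
python3 - <<'E'
from h import *
D=[]
for c,x,y in(("top",345,100),("side",210,125)):
    im=cams.camera(c)[:,:,::-1];cv2.imwrite(f"pics/{c}2.png",im);D.append(cv2.resize(im[y:y+75,x:x+60],(400,500),interpolation=cv2.INTER_CUBIC))
cv2.imwrite("pics/c2.png",np.hstack(D))
E
```

```text
t 8.57 p [ 0.6457 -0.2138  0.0544] yaw -0.3476 F [-0.   0.   0.1] w 0.0184 g 59.1
units [-0.003 -0.011 -0.242] -0.007 (or  6.276 )
```

View pics/c2.png

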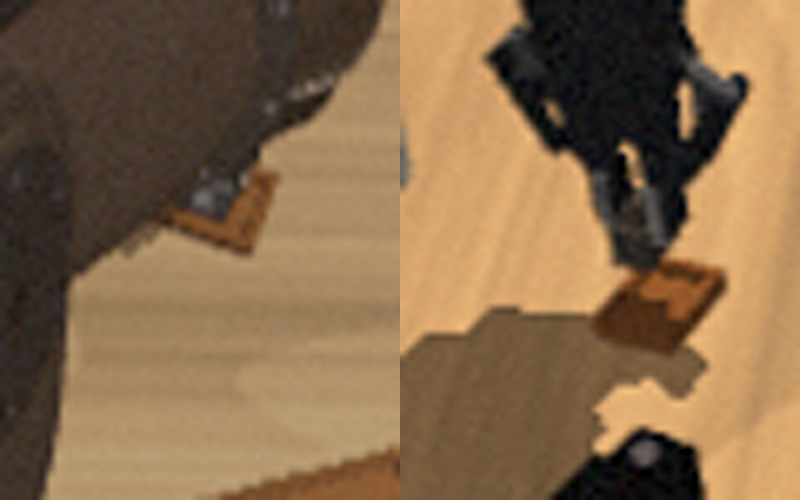

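```bash
python3 -m crank '0 -0.01 -0.1 0;0 -0.01 -0.2 0;0 -0.01 -0.235 0;0 -0.01 -0.235 0;0 -0.01 -0.235 0' >/dev/null; python3 go.py .6452 -.2155 .017 -.351
python3 -m crank '0 0 -0.005 0;0 0 -0.01 0;0 0 -0.01 0' >/dev/null; python3 go.py .6452 -.2155 .017 -.351
```

```text
t 9.3 p [ 0.6442 -0.2156  0.0171] yaw -0.3483 F [-0.6 -0.1 -0.3] w 0.0185 g 59.2
units [ 0.007  0.001 -0.001] -0.005 (or  6.278 )
t 9.68 p [ 0.6443 -0.2156  0.017 ] yaw -0.3482 F [-4.4  1.6 12.6] w 0.0183 g 60.9
units [ 0.006  0.001 -0.   ] -0.006 (or  6.278 )
```

```bash
python3 -m crank '0 0 0.007 0;0 0 0.007 0' >/dev/null; python3 go.py;python3 -m crank '0 0 0.007 0;0 0 0.007 0;0 0 0.007 0;0 0 0.007 0' 0.5 >/dev/null; python3 go.py;  python3 -m crank '0 0 0.15 0;0 0 0.5 0;0 0 0.9 0;0 0 1 0' 1 >/dev/null; python3 go.py .504 .422 .22 -.443
```

```text
t 9.93 p [ 0.6447 -0.2156  0.0171] yaw -0.348 F [-0.5  0.7  2.3] w 0.0181 g 59.5
t 10.43 p [ 0.6445 -0.2156  0.0181] yaw -0.3481 F [ 0.4 -0.9 -0.6] w 0.0428 g 0.0
t 10.93 p [ 0.6464 -0.2168  0.1728] yaw -0.3483 F [-1.1  0.  -0.1] w 0.0854 g 0.0
units [-0.949  4.259  0.315] -0.189 (or  6.094 )
```

```bash
python3 - <<'E'
from h import *
for c in("top","side"):cv2.imwrite(f"pics/{c}3.png",cams.camera(c)[:,:,::-1])
E
sed 's/{c}0.png/{c}3.png/' stk.py > stk3.py; python3 stk3.py | grep free
```

```text
slab free z [ 0.5082  0.4234  0.0249 -0.0465] -11.95086904805489 | fixed z [ 0.5084  0.423  -0.0461] -11.822174195075984 init [0.5056 0.4248] [np.float64(-0.04218364609671932)]
disc free z [0.5075 0.4234 0.0494 0.1713] -12.282686440203687 | fixed z [0.5078 0.4229 0.1737] -12.028369474823434 init [0.5073 0.4226] [0]
half_disc free z [ 0.504   0.4226  0.0735 -0.4347] -23.388035359635154 | fixed z [ 0.5042  0.4219 -0.4429] -22.648239344041993 init [0.5057 0.422 ] [np.float64(-0.39975268280658605)]
billet free z [ 0.5029  0.4248  0.0946 -0.3398] -4.693026800238469 | fixed z [ 0.5025  0.4253 -0.3389] -4.372618844255381 init [0.5044 0.4216] [np.float64(-0.5399117042227088)]
```

View pics/ov.png

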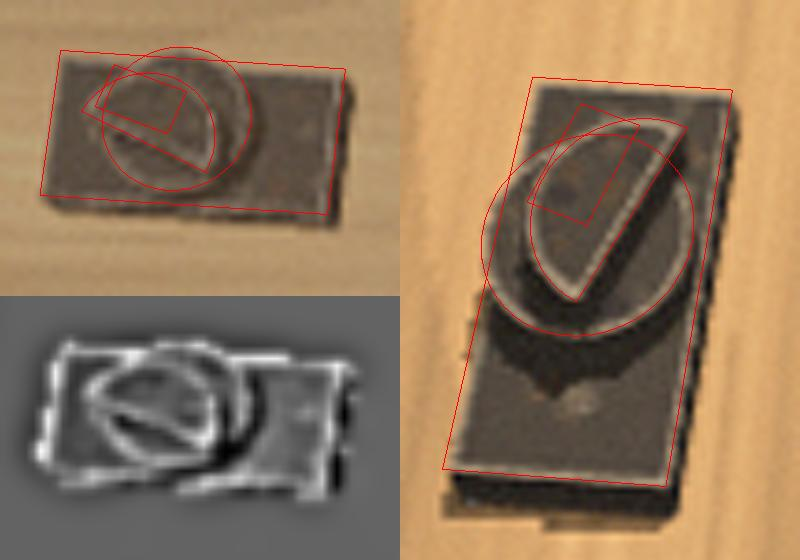

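The billet is gone from the stack, and the half-moon outline fits cleanly at (0.504,0.422), yaw -0.44. Next is the half-moon.

```bash
python3 -m crank '-0.1 0.4 0.1 0;-0.2 0.8 0.1 0;-0.24 1 0.1 -0.05;-0.24 1 0.1 -0.05' >/dev/null
python3 -m crank '-0.1 0.4 0 0;-0.2 0.8 0 0;-0.24 1 0 -0.05;-0.24 1 0 -0.05' >/dev/null
python3 -m crank '-0.1 0.4 0 0;-0.2 0.8 0 0;-0.24 1 0 -0.05;-0.24 1 0 -0.05' >/dev/null
python3 -m crank '-0.1 0.4 0 0;-0.2 0.8 0 0;-0.24 1 0 -0.04;-0.24 1 0 -0.04;-0.24 1 0 -0.04' >/dev/null; python3 go.py .504 .422 .058 -.443
```

```text
t 13.15 p [0.5022 0.3812 0.1828] yaw -0.4463 F [-0.3 -0.5  0.5] w 0.085 g 0.0
units [ 0.012  0.272 -0.832] 0.007 (or  -6.276 )
```

```bash
python3 -m crank '0.01 0.265 0 0.007;0.01 0.265 -0.3 0.007;0.01 0.265 -0.6 0.007;0.01 0.265 -0.83 0.007;0.01 0.265 -0.83 0.007;0.01 0.265 -0.83 0.007' >/dev/null; python3 go.py .504 .422 .058 -.443
python3 -m crank '0 0 0 0;0 0 0 0;0 0 0 0;0 0 0 0;0 0 0 0' 0.42 >/dev/null; python3 go.py .504 .422 .058 -.443
```

```text
t 13.9 p [0.5038 0.423  0.0602] yaw -0.4416 F [ 1.3 -0.5  0.8] w 0.0856 g 0.0
units [ 0.001 -0.007 -0.015] -0.003 (or  6.28 )
t 14.53 p [0.5023 0.4241 0.0588] yaw -0.4397 F [ 0.4 -1.2 -0. ] w 0.0361 g 0.5
units [ 0.012 -0.014 -0.005] -0.007 (or  6.277 )
```

```bash
python3 -m crank '0 0 0 0;0 0 0 0;0 0 0 0;0 0 0 0' 0 >/dev/null; python3 go.py
python3 -m crank '0 0 0.2 0;0 0 0.5 0;0 0 0.8 0;0 0 0.8 0' >/dev/null; python3 go.py .4385 .2485 .06 -.255
```

```text
t 15.03 p [0.5023 0.4242 0.0591] yaw -0.4397 F [-0.1 -0.1  5. ] w 0.029 g 60.1
t 15.53 p [0.5035 0.4253 0.1822] yaw -0.4395 F [ 0.1 -0.1 -0.4] w 0.0295 g 59.5
units [-0.433 -1.179 -0.815] 0.369 (or  -5.914 )
```

```bash
python3 -m crank '-0.1 -0.3 0 0.1;-0.2 -0.6 0 0.2;-0.4 -0.95 0 0.37;-0.43 -0.95 0 0.37' >/dev/null
python3 go.py .4388 .2499 .06 -.255
```

```text
t 16.02 p [0.4346 0.2767 0.1774] yaw -0.258 F [0.5 0.3 0.5] w 0.0293 g 59.6
units [ 0.028 -0.178 -0.783] 0.006 (or  -6.277 )
```

```bash
python3 -m crank '0 -0.2 -0.1 0;0 -0.23 -0.4 0;0 -0.23 -0.7 0;0 -0.23 -0.82 0;0 -0.23 -0.82 0;0 -0.23 -0.82 0;0 -0.23 -0.82 0' >/dev/null
python3 go.py .4388 .2499 .018 -.255
python3 - <<'E'
from h import *
D=[]
for c,x,y in(("top",205,145),("side",265,235)):
    im=cams.camera(c)[:,:,::-1];cv2.imwrite(f"pics/{c}4.png",im);D.append(cv2.resize(im[y:y+75,x:x+60],(400,500),interpolation=cv2.INTER_CUBIC))
cv2.imwrite("pics/c4.png",np.hstack(D))
E
```

```text
t 16.9 p [0.4381 0.2477 0.0565] yaw -0.2544 F [-0.7  0.3 -1.1] w 0.0293 g 59.6
units [ 0.005  0.015 -0.257] -0.001 (or  6.282 )
```

View pics/c4.png

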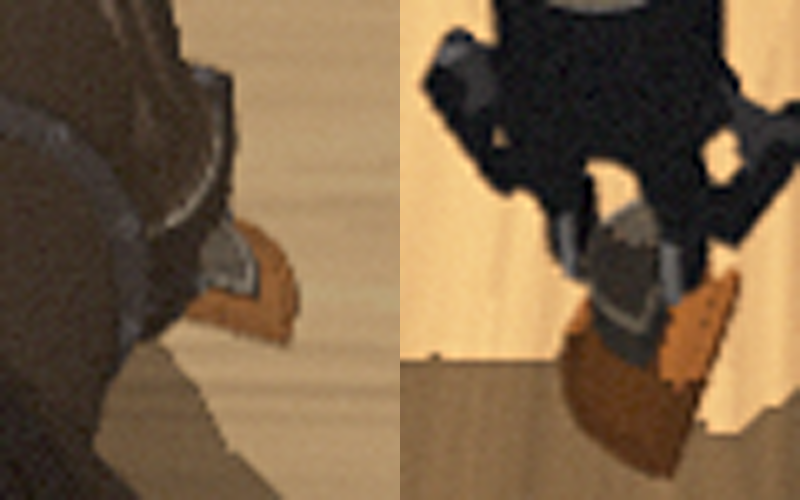

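The half-moon hangs level above its tray with its flat side parallel to the tray's. I lower it.

```bash
python3 -m crank '0.005 0.012 -0.1 0;0.005 0.012 -0.2 0;0.005 0.012 -0.25 0;0.005 0.012 -0.25 0;0.005 0.012 -0.25 0' >/dev/null; python3 go.py .4388 .2499 .017 -.255
python3 -m crank '0 0 -0.004 0;0 0 -0.008 0;0 0 -0.008 0' >/dev/null; python3 go.py .4388 .2499 .017 -.255
```

```text
t 17.62 p [0.4382 0.2487 0.0177] yaw -0.2548 F [ 0.1  0.5 -0.7] w 0.0295 g 59.6
units [ 0.004  0.008 -0.005] -0.0 (or  6.283 )
t 18.0 p [0.4383 0.2489 0.017 ] yaw -0.2546 F [-0.9 -0.3  0.6] w 0.0294 g 59.8
units [ 0.004  0.006 -0.   ] -0.001 (or  6.282 )
```

```bash
python3 -m crank '0 0 -0.003 0;0 0 -0.006 0;0 0 -0.006 0' >/dev/null; python3 go.py .4388 .2499 .017 -.255
```

```text
t 18.38 p [0.4383 0.249  0.017 ] yaw -0.2548 F [-3.6 -2.5 17.8] w 0.0292 g 61.8
units [0.004 0.006 0.   ] -0.0 (or  6.283 )
```

```bash
python3 -m crank '0 0 0.006 0;0 0 0.006 0' >/dev/null; python3 -m crank '0 0 0 0;0 0 0 0;0 0 0 0;0 0 0 0;0 0 0 0' 0.62 >/dev/null; python3 go.py;  python3 -m crank '0 0 0.15 0;0 0 0.5 0;0 0 0.9 0;0 0 0.9 0;0 0 0.9 0' 1 >/dev/null; python3 go.py .5077 .4232 .15 -.255
python3 -m crank '0.2 0.5 0 0;0.46 0.9 0 0;0.46 0.95 0 0;0.46 0.95 0 0;0.46 0.95 0 0' >/dev/null; python3 go.py .5077 .4232 .03 -.255
```

```text
t 19.25 p [0.4383 0.2489 0.017 ] yaw -0.2545 F [-0.4 -0.  -0.7] w 0.0529 g 0.0
t 19.88 p [0.4379 0.2491 0.1519] yaw -0.2542 F [-0.8  0.6  0. ] w 0.0851 g 0.0
units [ 0.465  1.161 -0.013] -0.002 (or  6.282 )
t 20.5 p [0.5066 0.3899 0.1503] yaw -0.2555 F [-0.5  0.1 -0. ] w 0.0854 g 0.0
units [ 0.007  0.222 -0.802] 0.001 (or  -6.282 )
```

```bash
python3 -m crank '0.007 0.222 -0.1 0;0.007 0.222 -0.3 0;0.007 0.222 -0.6 0;0.007 0.222 -0.6 0;0.007 0.222 -0.6 0;0.007 0.222 -0.6 0' >/dev/null; python3 go.py .5077 .4232 .03 -.255
```

```text
t 21.25 p [0.5094 0.4251 0.0641] yaw -0.255 F [ 0.4 -0.2  0.4] w 0.0854 g 0.0
units [-0.011 -0.013 -0.227] 0.0 (or  -6.283 )
```

```bash
python3 -m crank '-0.011 -0.013 -0.08 0;-0.011 -0.013 -0.16 0;-0.011 -0.013 -0.227 0;-0.011 -0.013 -0.227 0;-0.011 -0.013 -0.227 0' >/dev/null; python3 go.py .5077 .4232 .03 -.255
python3 -m crank '0 0 0 0;0 0 0 0;0 0 0 0;0 0 0 0;0 0 0 0' 0 >/dev/null; python3 go.py .5077 .4232 .03 -.255
```

```text
t 21.88 p [0.5069 0.4228 0.0279] yaw -0.2546 F [-0.5 -0.2 -0.2] w 0.0852 g 0.0
units [0.006 0.003 0.014] -0.001 (or  6.282 )
t 22.5 p [0.5072 0.4231 0.029 ] yaw -0.2547 F [-1.5 -1.   6.2] w 0.064 g 65.3
units [0.003 0.001 0.006] -0.001 (or  6.283 )
```

```bash
python3 -m crank '0 0 0.05 0;0 0 0.3 0;0 0 0.6 0;0 0 0.6 0;0 0 0.6 0' >/dev/null; python3 go.py .6366 .246 .06 -.255
python3 -m crank '0.3 -0.4 0 0;0.5 -0.7 0 0;0.8 -1 0 0;0.84 -1 0 0;0.84 -1 0 0' >/dev/null; python3 go.py .6366 .246 .04 -.255
```

```text
t 23.12 p [0.5061 0.4227 0.1176] yaw -0.2544 F [-0.1  0.2 -2. ] w 0.0639 g 67.0
units [ 0.87  -1.178 -0.384] -0.001 (or  6.282 )
t 23.75 p [0.6324 0.2719 0.1163] yaw -0.2563 F [-0.2  0.4 -2.9] w 0.0635 g 66.9
units [ 0.028 -0.173 -0.508] 0.003 (or  -6.281 )
```

```bash
python3 -m crank '0.03 -0.17 0 0;0.03 -0.17 -0.2 0;0.03 -0.17 -0.4 0;0.03 -0.17 -0.5 0;0.03 -0.17 -0.5 0;0.03 -0.17 -0.5 0' >/dev/null; python3 go.py .6366 .246 .012 -.255
python3 - <<'E'
from h import *
D=[]
for c,x,y in(("top",205,90),("side",190,225)):
    im=cams.camera(c)[:,:,::-1];cv2.imwrite(f"pics/{c}5.png",im);D.append(cv2.resize(im[y:y+90,x:x+72],(400,500),interpolation=cv2.INTER_CUBIC))
cv2.imwrite("pics/c5.png",np.hstack(D))
E
```

```text
t 24.5 p [0.6377 0.2477 0.044 ] yaw -0.2542 F [-1.   0.6 -1.8] w 0.0639 g 67.1
units [-0.008 -0.011 -0.213] -0.002 (or  6.281 )
```

View pics/c5.png

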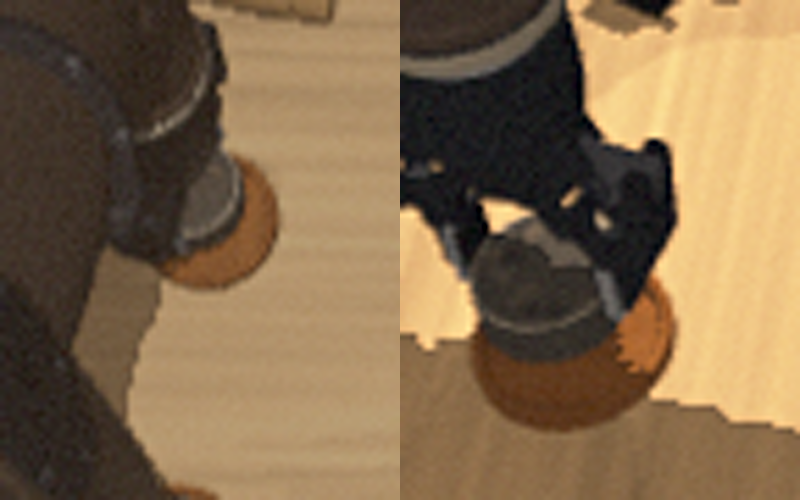

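The disc hangs level above its tray with both fingertips above its lower edge. I lower it.

```bash
python3 -m crank '-0.008 -0.011 -0.1 0;-0.008 -0.011 -0.19 0;-0.008 -0.011 -0.205 0;-0.008 -0.011 -0.205 0;-0.008 -0.011 -0.205 0' >/dev/null; python3 go.py .6366 .246 .011 -.255
python3 -m crank '0 0 -0.006 0;0 0 -0.012 0;0 0 -0.012 0' >/dev/null; python3 go.py .6366 .246 .011 -.255
```

```text
t 25.23 p [0.6358 0.2456 0.0117] yaw -0.2546 F [ 0.5 -0.2 -2.7] w 0.0637 g 67.0
units [ 0.005  0.003 -0.005] -0.001 (or  6.282 )
t 25.6 p [0.636  0.2457 0.0111] yaw -0.2546 F [-3.8 -0.7  5.7] w 0.0635 g 68.0
units [ 0.004  0.002 -0.001] -0.001 (or  6.282 )
```

```bash
python3 -m crank '0 0 0.004 0;0 0 0.004 0' >/dev/null; python3 -m crank '0 0 0 0;0 0 0 0;0 0 0 0;0 0 0 0' 1 >/dev/null; python3 go.py;  python3 -m crank '0 0 0.1 0;0 0 0.3 0;0 0 0.7 0;0 0 0.9 0;0 0 0.9 0' >/dev/null; python3 go.py .508 .423 .14 -.047
python3 - <<'E'
from h import *
for c in("top","side"):cv2.imwrite(f"pics/{c}6.png",cams.camera(c)[:,:,::-1])
E
sed 's/{c}0.png/{c}6.png/' stk.py > stk3.py; python3 stk3.py | grep "slab free"
```

```text
t 26.35 p [0.636  0.2457 0.0109] yaw -0.2546 F [ 0.2 -0.7 -0. ] w 0.0857 g 0.0
t 26.98 p [0.638  0.246  0.1503] yaw -0.2547 F [-0.2  0.4 -0.5] w 0.0856 g 0.0
units [-0.866  1.18  -0.069] 0.415 (or  -5.868 )
slab free z [ 0.5045  0.4231  0.0242 -0.0486] -9.48192975103525 | fixed z [ 0.5046  0.423  -0.0489] -9.473977278009315 init [0.5056 0.4248] [np.float64(-0.04218364609671932)]
```

Run:
```python
import cv2,numpy as np
t=cv2.imread("pics/top6.png");s=cv2.imread("pics/side6.png")
f=lambda im,x,y:cv2.resize(im[y:y+60,x:x+80],(400,300),interpolation=cv2.INTER_CUBIC)
cv2.imwrite("pics/c6.png",np.vstack([np.hstack([f(t,160,140),f(s,220,325)]),np.hstack([f(t,340,110),f(s,220,140)])]))
```

```text
(no output)
```

View pics/c6.png

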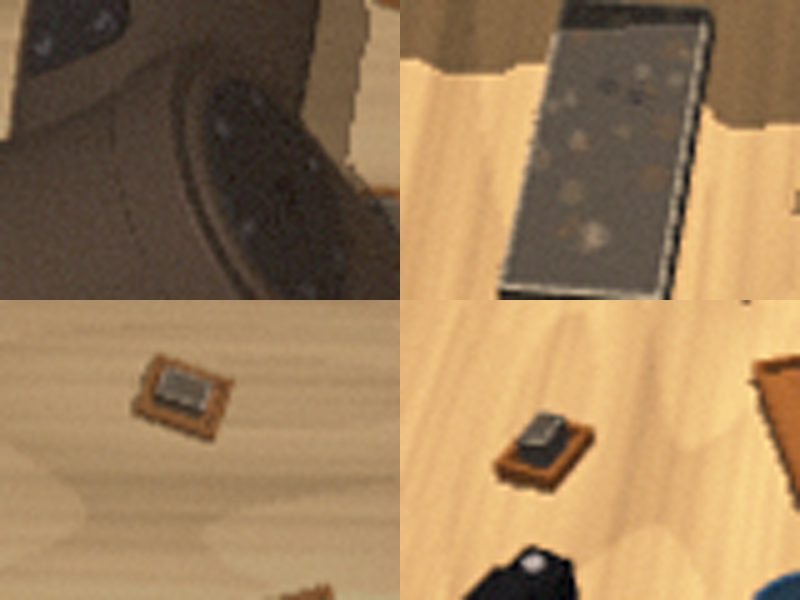

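The billet is seated in its tray at top (376,129) and the slab is bare. Next is the slab.

```bash
python3 -m crank '-0.3 0.4 0 0.15;-0.6 0.7 0 0.3;-0.85 0.95 0 0.415;-0.87 1 0 0.415;-0.87 1 0 0.415;-0.87 1 0 0.415' >/dev/null; python3 go.py .5065 .4232 .05 -.047
python3 -m crank '0 0.17 0 0;0 0.17 -0.3 0;0 0.17 -0.6 0;0 0.17 -0.7 0;0 0.17 -0.7 0;0 0.17 -0.7 0' >/dev/null; python3 go.py .5065 .4232 .005 -.047
```

```text
t 27.82 p [0.5069 0.3934 0.1456] yaw -0.0501 F [-0.4 -0.1 -0.2] w 0.0855 g 0.0
units [-0.003  0.198 -0.638] 0.006 (or  -6.277 )
t 28.57 p [0.507  0.4214 0.0428] yaw -0.048 F [-0.5  0.3  0.1] w 0.0854 g 0.0
units [-0.003  0.012 -0.252] 0.002 (or  -6.281 )
```

```bash
python3 -m crank '0 0.012 -0.08 0;0 0.012 -0.16 0;0 0.012 -0.245 0;0 0.012 -0.245 0;0 0.012 -0.245 0' >/dev/null; python3 go.py .5065 .4232 .005 -.047
python3 -m crank '0 0 0 0;0 0 0 0;0 0 0 0;0 0 0 0;0 0 0 0' 0 >/dev/null; python3 go.py .5065 .4232 .005 -.047
```

```text
t 29.2 p [0.5056 0.4229 0.0042] yaw -0.0472 F [0.3 0.2 0. ] w 0.0857 g 0.0
units [0.006 0.002 0.006] 0.0 (or  -6.283 )
t 29.82 p [0.5065 0.4232 0.0055] yaw -0.0473 F [ 0.9 -1.4  5.5] w 0.0663 g 67.8
units [-0.    -0.    -0.003] 0.001 (or  -6.283 )
```

```bash
python3 -m crank '0 0 0.05 0;0 0 0.3 0;0 0 0.6 0;0 0 0.9 0;0 0 1 0;0 0 1 0;0 0 1 0' >/dev/null; python3 go.py
python3 -m crank '0 0 0.15 0;0 0 0.3 0;0 0 0.3 0;0 0 0.3 0' >/dev/null; python3 go.py
python3 -m crank '-0.03 -0.25 0 0.05;-0.05 -0.5 0 0.1;-0.07 -0.75 0 0.14;-0.08 -0.9 0 0.14;-0.08 -0.9 0 0.14' >/dev/null; python3 go.py .4484 -.2509 .2 .296
```

```text
t 30.7 p [0.5042 0.4222 0.1519] yaw -0.0469 F [-1.2  0.3 -6.1] w 0.0662 g 70.9
t 31.2 p [0.5046 0.4225 0.1971] yaw -0.047 F [-0.9  0.3 -5.6] w 0.0662 g 70.9
t 31.82 p [0.4934 0.2859 0.1987] yaw 0.0197 F [-0.2  0.8 -6.4] w 0.0662 g 70.8
units [-0.3   -3.579  0.009] 0.553 (or  -5.731 )
```

```bash
python3 -m crank '-0.03 -0.25 0 0.05;-0.05 -0.5 0 0.1;-0.07 -0.75 0 0.14;-0.08 -0.95 0 0.14;-0.08 -0.95 0 0.14' >/dev/null
python3 -m crank '-0.03 -0.25 0 0.05;-0.05 -0.5 0 0.1;-0.07 -0.75 0 0.14;-0.08 -0.95 0 0.14;-0.08 -0.95 0 0.14' >/dev/null
python3 -m crank '-0.03 -0.25 0 0.05;-0.05 -0.5 0 0.1;-0.07 -0.75 0 0.14;-0.08 -0.9 0 0.14;-0.08 -0.9 0 0.14' >/dev/null; python3 go.py .4484 -.2509 .05 .296
```

```text
t 33.7 p [ 0.4583 -0.1323  0.1992] yaw 0.2317 F [ 0.2  0.3 -5.7] w 0.0662 g 70.9
units [-0.066 -0.79  -0.995] 0.129 (or  -6.155 )
```

```bash
python3 -m crank '-0.03 -0.25 0 0.05;-0.05 -0.5 0 0.1;-0.065 -0.78 0 0.13;-0.065 -0.78 0 0.13;-0.065 -0.78 -0.2 0.13;-0.065 -0.78 -0.5 0.13;-0.065 -0.78 -0.8 0.13;-0.065 -0.78 -0.97 0.13;-0.065 -0.78 -0.97 0.13;-0.065 -0.78 -0.97 0.13' >/dev/null
python3 go.py .4484 -.2509 .0125 .296
python3 - <<'E'
from h import *
D=[]
for c,x,y in(("top",330,130),("side",265,90)):
    im=cams.camera(c)[:,:,::-1];cv2.imwrite(f"pics/{c}7.png",im);D.append(cv2.resize(im[y:y+110,x:x+88],(400,500),interpolation=cv2.INTER_CUBIC))
cv2.imwrite("pics/c7.png",np.hstack(D))
E
```

```text
t 34.95 p [ 0.4491 -0.2483  0.0545] yaw 0.2993 F [-0.3 -0.3 -5.6] w 0.0662 g 70.9
units [-0.005 -0.017 -0.28 ] -0.007 (or  6.277 )
```

View pics/c7.png

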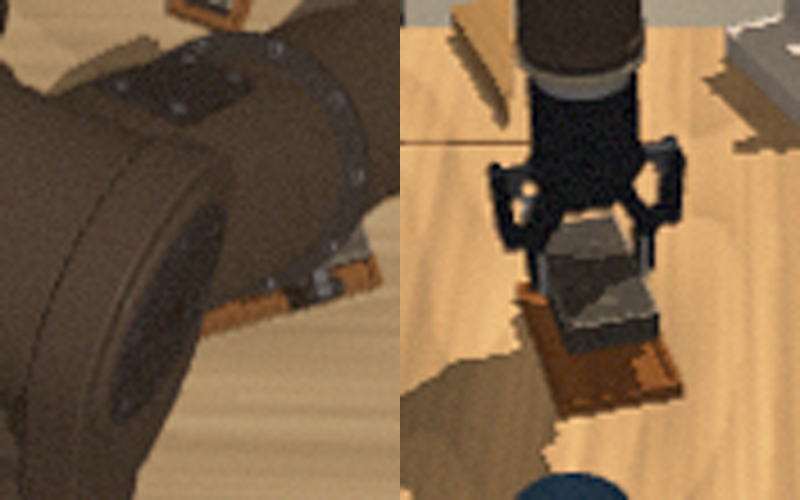

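The slab hangs level and parallel over its tray. I lower it.

```bash
python3 -m crank '-0.004 -0.016 -0.1 -0.006;-0.004 -0.016 -0.2 -0.006;-0.004 -0.016 -0.255 -0.006;-0.004 -0.016 -0.275 -0.006;-0.004 -0.016 -0.275 -0.006;-0.004 -0.016 -0.275 -0.006' >/dev/null; python3 go.py .4484 -.2509 .0115 .296
python3 -m crank '0 0 -0.005 0;0 0 -0.01 0;0 0 -0.01 0' >/dev/null; python3 go.py .4484 -.2509 .0115 .296
```

```text
t 35.8 p [ 0.4474 -0.2516  0.0127] yaw 0.2948 F [-0.1 -0.1 -6. ] w 0.066 g 70.9
units [ 0.007  0.005 -0.008] 0.002 (or  -6.281 )
t 36.17 p [ 0.4474 -0.2515  0.0115] yaw 0.2948 F [-1.   1.   3.6] w 0.0664 g 72.0
units [0.007 0.004 0.   ] 0.002 (or  -6.281 )
```

```bash
python3 -m crank '0 0 0 0;0 0 0 0;0 0 0 0;0 0 0 0' 1 >/dev/null; python3 go.py;  python3 -m crank '0 0 0.1 0;0 0 0.3 0;0 0 0.7 0;0 0 1 0;0 0 1 0;0 0 1 0' >/dev/null; python3 go.py 
python3 -m crank '0 -0.3 0.3 0;0 -0.7 0.5 0;0 -1 0.6 0;0 -1 0.6 0;0 -1 0.6 0' >/dev/null
python3 -m crank '-0.3 -0.3 0 0;-0.5 -0.7 0 0;-0.7 -0.9 0 0;-0.7 -0.9 0 0;-0.7 -0.9 0 0' >/dev/null
python3 go.py
python3 - <<'E'
from h import *
t=cams.camera("top")[:,:,::-1];s=cams.camera("side")[:,:,::-1]
cv2.imwrite("pics/top8.png",t);cv2.imwrite("pics/side8.png",s)
f=lambda im,x,y,w,h:cv2.resize(im[y:y+h,x:x+w],(400,int(400*h/w)),interpolation=cv2.INTER_CUBIC)
a=np.vstack([f(t,220,105,100,100),f(t,340,110,100,50)]);b=np.vstack([f(s,195,255,135,65),f(s,220,130,120,110)])
H=min(600,len(a),len(b));cv2.imwrite("pics/c8.png",np.hstack([a[:H],b[:H]]))
# seated-pose fit of the specimens' top faces
G={"top":ridge(t[:,:,::-1].copy()),"side":ridge(s[:,:,::-1].copy())}
E
```

```text
t 36.67 p [ 0.4472 -0.2515  0.011 ] yaw 0.2949 F [ 0.3 -0.1  0.3] w 0.0854 g 0.0
t 37.42 p [ 0.4469 -0.2511  0.1612] yaw 0.2952 F [-0.2 -0.4 -1.4] w 0.0853 g 0.0
t 38.67 p [ 0.3432 -0.5346  0.2499] yaw 0.2964 F [-0.5  0.4  0.3] w 0.0856 g 0.0
```

View pics/c8.png

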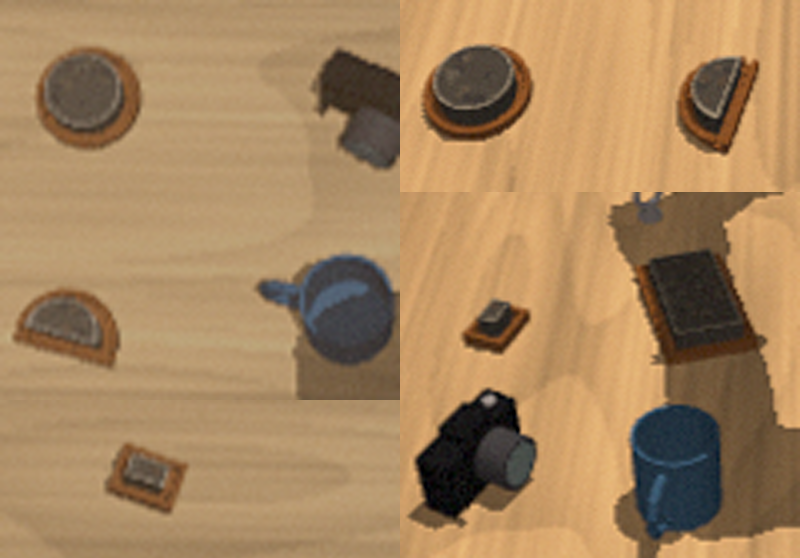

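All four specimens lie level inside the rims of their own trays. The disc and half-moon are in the left trays, the billet and slab in the right ones, and the mug and camera stand as before. Contact came at the expected floor height each time, so I hand the job in.

```bash
python3 -c "from workcell import workorder;print(workorder.close_job())"
```

```text
the job is handed in; nothing more can be done
None
```

All four specimens were moved from the top of the stack down, set gently flat in their own trays with the mug and camera untouched, and the job was handed in after about 39 s.

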